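# Put three mixed-up spare parts back in their own stock trays

### The job

The pulley, the square block and the pillow-block bearing each stand in the wrong stock tray. Put each one into the tray whose card shows its outline, standing upright in the middle of the tray. Keep to one part per tray at all times, and never put a part down on the bench: park one in the blank-card spare tray meanwhile.

Things in the scene. Friction and masses are not known exactly. Their poses are not given: they have to be found in the camera images.
- pulley_centre (a point): Round two-groove belt pulley, bare pale aluminium, 56 mm diameter, 52 mm tall, dark bore in the top. This point: on its axis, half-way up (26 mm above its foot). z along the axis, up.
- block_centre (a point): Square steel block, 50 x 50 mm, 52 mm tall, four dark bolt holes in the top. This point: its centre, half-way up (26 mm above its foot). x and y square to its side faces, z up.
- pillow_centre (a point): Slim grey pillow-block bearing: foot 86 mm long (along x) and 14 mm high with a round-topped housing 48 mm long and 52 mm tall in the middle; foot and housing are both 30 mm thick (along y, flat faces, grasp across these); a bearing with a dark bore shows on both flat faces. This point: middle of the housing, 26 mm above its foot. z up.
- tray_pulley: Fixed shallow black stock tray: a square well, 128 mm outside and 120 mm inside, floor 4 mm thick, rim 10 mm above the bench; beyond its +x side a flat ledge (60 x 92 mm, 6 mm high) carries a white card with a black ring (a disc with a white hole): the pulley's own tray. Origin: under the middle of the square well, at bench height; x points to the ledge, y along it, z up. The well's middle is the origin; a part standing in the well has its foot 4 mm above the bench.
- tray_block: Fixed shallow black stock tray: a square well, 128 mm outside and 120 mm inside, floor 4 mm thick, rim 10 mm above the bench; beyond its +x side a flat ledge (60 x 92 mm, 6 mm high) carries a white card with a black square with four white dots: the square block's own tray. Origin: under the middle of the square well, at bench height; x points to the ledge, y along it, z up. The well's middle is the origin; a part standing in the well has its foot 4 mm above the bench.
- tray_pillow: Fixed shallow black stock tray: a square well, 128 mm outside and 120 mm inside, floor 4 mm thick, rim 10 mm above the bench; beyond its +x side a flat ledge (60 x 92 mm, 6 mm high) carries a white card with a long narrow black bar with two white dots: the pillow block's own tray. Origin: under the middle of the square well, at bench height; x points to the ledge, y along it, z up. The well's middle is the origin; a part standing in the well has its foot 4 mm above the bench.
- tray_spare: Fixed shallow black stock tray: a square well, 128 mm outside and 120 mm inside, floor 4 mm thick, rim 10 mm above the bench; beyond its +x side a flat ledge (60 x 92 mm, 6 mm high) carries a white card that is blank: the spare tray, empty at the start, for parking. Origin: under the middle of the square well, at bench height; x points to the ledge, y along it, z up. The well's middle is the origin; a part standing in the well has its foot 4 mm above the bench.
Not all that is in view belongs to the job. Leave any orange or turquoise look-alike of the part that bears block_centre alone. What is shaped like the part that bears pulley_centre but blue or orange is not meant.

How it is judged (in metres and radians):
On the way:
1. one of the three parts has been set down in the spare tray and let go (((horizontal distance between pulley_centre and tray_spare below 0.035 m and height (world z) of pulley_centre below 0.036 m and angle between pulley_centre's own z axis and vertical below 0.1 rad and linear speed of pulley below 0.03 m/s and contact force between pulley and the fingers below 0.3 N) or (horizontal distance between block_centre and tray_spare below 0.035 m and height (world z) of block_centre below 0.036 m and angle between block_centre's own z axis and vertical below 0.1 rad and linear speed of block below 0.03 m/s and contact force between block and the fingers below 0.3 N) or (horizontal distance between pillow_centre and tray_spare below 0.035 m and height (world z) of pillow_centre below 0.036 m and angle between pillow_centre's own z axis and vertical below 0.1 rad and linear speed of pillow below 0.03 m/s and contact force between pillow and the fingers below 0.3 N))), for 0.2 s.
At the end, for the whole second after the job is handed in: The pulley, the block and the pillow block each stand upright (within 0.1 rad) on the floor of their own tray, centre within 15 mm of the middle of the well, let go and at rest; the spare tray is thereby empty again (horizontal distance between pulley_centre and tray_pulley below 0.015 m and height (world z) of each of pulley_centre, block_centre, pillow_centre below 0.036 m and angle between each of pulley_centre, block_centre, pillow_centre's own z axis and vertical below 0.1 rad and linear speed of each of pulley, block, pillow below 0.03 m/s and contact force between each of pulley, block, pillow and the fingers below 0.3 N and horizontal distance between block_centre and tray_block below 0.015 m and horizontal distance between pillow_centre and tray_pillow below 0.015 m); the robot touches nothing.
It fails at once if two parts stand in the same tray ((horizontal distance between pulley_centre and block_centre below 0.08 m and height (world z) of each of pulley_centre, block_centre below 0.042 m) or (horizontal distance between block_centre and pillow_centre below 0.08 m and height (world z) of each of block_centre, pillow_centre below 0.042 m) or (horizontal distance between pulley_centre and pillow_centre below 0.08 m and height (world z) of each of pulley_centre, pillow_centre below 0.042 m)).
It fails at once if a part is put down on the bench, outside all the trays ((height (world z) of pulley_centre below 0.042 m and horizontal distance between pulley_centre and tray_pulley above 0.09 m and horizontal distance between pulley_centre and tray_block above 0.09 m and horizontal distance between pulley_centre and tray_pillow above 0.09 m and horizontal distance between pulley_centre and tray_spare above 0.09 m) or (height (world z) of block_centre below 0.042 m and horizontal distance between block_centre and tray_pulley above 0.09 m and horizontal distance between block_centre and tray_block above 0.09 m and horizontal distance between block_centre and tray_pillow above 0.09 m and horizontal distance between block_centre and tray_spare above 0.09 m) or (height (world z) of pillow_centre below 0.042 m and horizontal distance between pillow_centre and tray_pulley above 0.09 m and horizontal distance between pillow_centre and tray_block above 0.09 m and horizontal distance between pillow_centre and tray_pillow above 0.09 m and horizontal distance between pillow_centre and tray_spare above 0.09 m)).
It also fails if it takes over 136 s, if anything falls off the work surface, if the arm or the gripper's body presses on something with over 40 N, if the wrist force passes 120 N, or if a joint passes its speed limit or range.

### The arm

A 6-joint arm with a two-finger parallel gripper is mounted at the origin on the work surface. World frame = base frame: x ahead of the robot, y to its left, z up, the work surface at z = 0. Lengths are in m, angles in degrees, forces in N, time in s.
With the tool pointing down it reaches from about 0.35 to 0.875 m from the base axis. Payload 4.2 kg.
Tool frame: the origin (TCP) lies midway between the tips of the shut fingers; the grasp point (between the pads) lies 19 mm behind it; y points along the fingers, z is the direction in which the jaws open and shut, and the axes are right-handed (so a half turn about y gives the same grasp; the last joint's range is limited). The gripper opens to 87 mm and grips with 3 to 60 N. Pads are 19 mm wide; open, the fingers measure 117 mm over their backs; the gripper's body (75 mm by 190 mm) begins 51 mm behind the grasp point.
Start: joints at [14.817, 22.042, 0.453, 0, -68.411, -14.817], TCP at [0.625, 0, 0.223] pointing down, gripper open.
Joint ranges: [-179.83, 179.83], [-69.29, 118.12], [-61.27, 80.66], [-181.25, 117.63], [-171.15, -9.14], [-177.46, 177.46]. Speed limits (degrees/s): [159.86, 159.86, 180, 180, 180, 180].

### API

Orientations are given as [roll, pitch, yaw] about the fixed x, y, z axes, in that order (R = Rz(yaw) Ry(pitch) Rx(roll)).
In Python, from workcell import env gives the robot as it stands. The module is installed in compiled form; this text tells all that it offers. Calls block until the motion is done:
- env.goto(position, orientation): joint-space move of the TCP to a pose.
- env.move_straight(position, rotation=None, rate=0.15, force_limit=None): straight line of the TCP; rotation=None keeps the orientation; rate is the mean speed in m/s. With force_limit (N) it stops when the force on the tool has changed by that much, and returns True; else False.
- env.set_joints(angles): joint-space move.
- env.gripper_to(opening, grasp_force=None): opening from 0.0 (shut) to 1.0 (fully open); grasp_force is the grip in N (None keeps the last); returns when the fingers have stopped.
- env.dwell(seconds).
- env.inverse_kinematics(position, orientation): joint angles nearest the present ones, or None.
- env.read_state(): the state.
- env.grab_frame(name): name is "scene" or "side" or "wrist"; returns a dict with "image" (420x560x3 uint8, blue, green, red), "fx", "fy", "cx", "cy" (pixels), "position" and "orientation" of the camera in the world. Camera axes: x right, y up, looking along -z (the intrinsics and any distortion apply to the point x, -y, -z); pixel columns grow to the right and rows downward; lengths in m; the calibration is good to about 2 mm. A picture is of the moment at which its call begins. There is no depth.
A pose or a line that the arm cannot do raises env.Unreachable and nothing moves.
- env.close_job(): hands the job in, once; it reports no verdict.
Trained networks look in a picture, given as the dict that the camera call returned (one of the last four; its "shot" number tells which), for a name from the list of things; names that differ only in an ending like _2 or _b are one class to them, and where a whole thing is asked for, a point or a joint stands for the part that bears it (a point fixed in the world has none). Each returns a list of dicts, best first, with "score" (0 to 1); they miss things now and then, are a little off and sometimes report something else, mostly with a low value. They report only what shows in the picture. A call takes as long as a camera call. They do not tell look-alikes from the thing itself.
- env.search_frame(picture, thing): "xyz" ([x, y, z] in m, in world coordinates, good to about 4 mm: the middle of the surface that is visible of it).
- env.trace(picture, thing): "mask" (420x560 bool, what is visible of it).
The state is a dict: "clock": time; "joint_positions": joint angles; "qvel": joint speeds; "joint_torque": joint torques, N m; "position": TCP position; "tool_rot": TCP orientation; "force": force on the tool from outside, world axes, zero at the start; "wrist_torque": the same for the moment, N m; "opening": opening from 0.0 (shut) to 1.0 (fully open).
Only numpy, scipy, OpenCV 4.12 (cv2) and the standard library are available. Lean on these libraries where they do the work, as an engineer would, in place of code of your own. Each camera call takes 0.05 s, during which the arm holds its last target.

## Working session

There is one attempt and no reset: what is moved stays moved. The work goes in short steps, each a Python script; the robot and the scene stay as the last script left them, time stands still between calls to the robot, and variables do not carry over. Pictures are saved under pics/ and viewed, and the job is handed in when it is done.

```bash
mkdir -p pics; python3 - <<'E'
from workcell import env
import cv2,numpy as np
s=env.read_state();print(s['clock'],s['position'],s['tool_rot'],s['opening'])
for n in ['scene','side','wrist']:
    f=env.grab_frame(n);cv2.imwrite(f'pics/{n}0.png',f['image']);print(n,{k:v for k,v in f.items() if k!='image'})
    for t in ['pulley_centre','block_centre','pillow_centre','tray_pulley','tray_block','tray_pillow','tray_spare']:
        print(t,[(np.round(d['xyz'],3).tolist(),round(d['score'],2)) for d in env.search_frame(f,t)])
E
```

```text
0.0 [6.24371529e-01 1.65302340e-05 2.21443626e-01] [-8.98719385e+01  5.23850155e-03  8.99891826e+01] 1.001501434229445
scene {'fx': 461.9025226026389, 'fy': 461.9025226026389, 'cx': 281.67236043244736, 'cy': 204.21579038212505, 'position': array([ 1.21139059, -0.51107604,  0.97101007]), 'orientation': array([44.21835196,  0.11824742, 53.48511251]), 'shot': 1}
pulley_centre [([0.612, -0.276, 0.058], 0.88), ([0.598, -0.148, 0.056], 0.83), ([0.44, -0.251, 0.055], 0.6)]
block_centre [([0.368, 0.364, 0.042], 0.6), ([0.496, 0.342, 0.042], 0.58)]
pillow_centre [([0.454, -0.38, 0.038], 0.71)]
tray_pulley [([0.477, -0.375, 0.0], 0.86)]
tray_block [([0.632, -0.124, 0.002], 0.72)]
tray_pillow [([0.537, 0.345, 0.007], 0.55)]
tray_spare [([0.636, 0.121, 0.004], 0.59)]
side {'fx': 414.63365391976413, 'fy': 414.63365391976413, 'cx': 274.53046262518234, 'cy': 210.62138309358122, 'position': array([ 0.1140836 , -0.55398058,  0.70489934]), 'orientation': array([ 45.62269435,  -0.62425851, -34.69499853]), 'shot': 2}
pulley_centre [([0.575, -0.15, 0.056], 0.93), ([0.59, -0.274, 0.052], 0.93), ([0.414, -
[... 155 characters left out ...]
78, 0.036], 0.58)]
tray_pulley [([0.454, -0.386, 0.001], 0.6), ([0.525, 0.336, 0.006], 0.59)]
tray_block [([0.594, -0.14, 0.005], 0.58)]
tray_pillow [([0.525, 0.336, 0.006], 0.73)]
tray_spare [([0.625, 0.121, 0.006], 0.69)]
wrist {'fx': 340.373471615088, 'fy': 340.373471615088, 'cx': 282.84250683665226, 'cy': 212.59000872192468, 'position': array([ 0.6246443 , -0.06488721,  0.3834503 ]), 'orientation': array([-1.40068954e+01,  1.62494847e-02, -1.79976880e+02]), 'shot': 3}
pulley_centre [([0.589, -0.141, 0.058], 0.87)]
block_centre []
pillow_centre []
tray_pulley []
tray_block [([0.63, -0.12, 0.007], 0.55)]
tray_pillow [([0.431, 0.307, 0.002], 0.69)]
tray_spare [([0.629, 0.139, 0.005], 0.73)]
```

View pics/scene0.png

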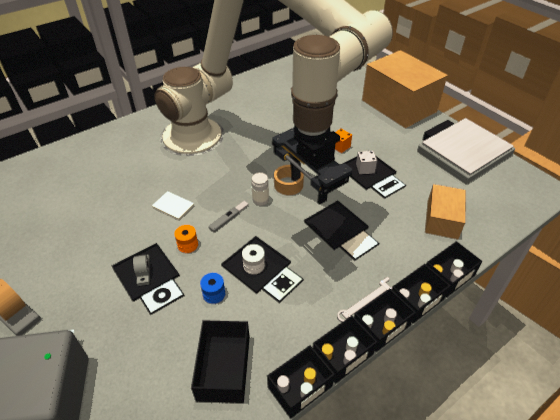

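View pics/side0.png

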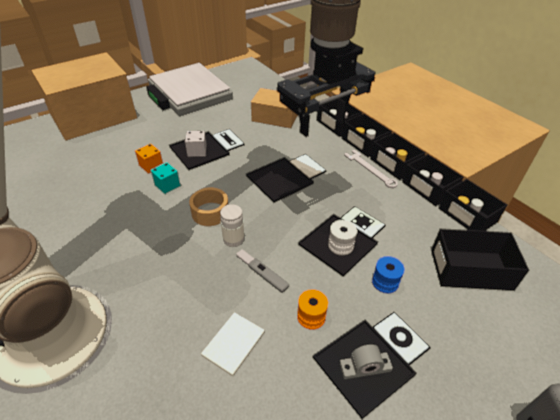

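View pics/wrist0.png

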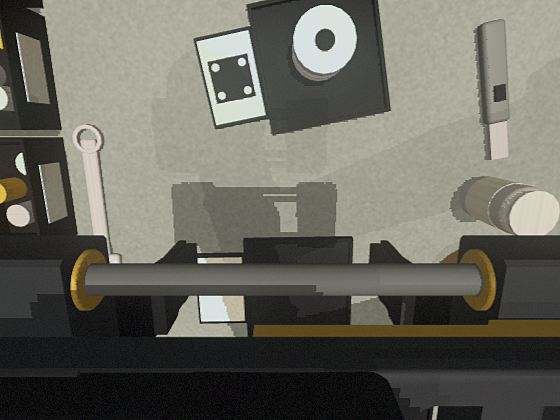

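The pale pulley (scene 253,258) is in the block's tray, the steel block (366,160) is in the pillow tray, and the pillow (141,266) is in the pulley tray. The spare tray is at (337,225). Things that could be confused:
- **Pulley:** blue (212,288), orange (186,238) and the white jar (260,188).
- **Block:** orange (343,140) and turquoise (side 165,177).

I'll rectify the images next to measure the trays and parts.

```bash
cat > h.py <<'E'
from workcell import env
import cv2,numpy as np
from scipy.spatial.transform import Rotation as R
def proj(f,P):
    P=np.atleast_2d(P); Rw=R.from_euler('xyz',f['orientation'],degrees=True).as_matrix()
    c=(P-f['position'])@Rw; x,y,z=c[:,0],-c[:,1],-c[:,2]
    return np.stack([f['fx']*x/z+f['cx'],f['fy']*y/z+f['cy']],1)
S=1000. # px per m
def rect(f,z,x0,x1,y0,y1,img=None,s=S,nearest=False):
    # rows: x decreasing downward (x up), cols: y decreasing to right
    w=int((y1-y0)*s);h=int((x1-x0)*s)
    C=np.float32([[x1,y1,z],[x1,y0,z],[x0,y0,z],[x0,y1,z]])
    H=cv2.getPerspectiveTransform(np.float32([[0,0],[w,0],[w,h],[0,h]]),proj(f,C).astype(np.float32))
    im=f['image'] if img is None else img
    return cv2.warpPerspective(im,H,(w,h),flags=(cv2.INTER_NEAREST if nearest else cv2.INTER_LINEAR)|cv2.WARP_INVERSE_MAP)
def rp2w(p,x1,y1,s=S):
    p=np.atleast_2d(p); return np.stack([x1-p[:,1]/s,y1-p[:,0]/s],1)
E
python3 - <<'E'
from h import *
import pickle
fs={}
for n in ['scene','side']:
    f=env.grab_frame(n)
    f['tr']={}
    for t in ['pulley_centre','block_centre','pillow_centre','tray_pulley','tray_block','tray_pillow','tray_spare']:
        r=env.trace(f,t); f['tr'][t]=r
        print(n,t,[(round(d['score'],2),int(d['mask'].sum()),np.round(np.argwhere(d['mask']).mean(0)[::-1]).tolist()) for d in r])
    fs[n]=f
    o=rect(f,0.010,0.2,0.8,-0.5,0.5,s=800); cv2.imwrite(f'pics/rect_{n}.png',o)
pickle.dump(fs,open('fs.pkl','wb'))
E
```

```text
scene pulley_centre [(0.94, 514, [186.0, 238.0]), (0.9, 573, [253.0, 259.0]), (0.59, 642, [212.0, 288.0])]
scene block_centre [(0.9, 378, [366.0, 162.0]), (0.56, 278, [343.0, 141.0]), (0.5, 452, [142.0, 269.0])]
scene pillow_centre [(0.58, 427, [142.0, 269.0])]
scene tray_pulley [(0.87, 2547, [150.0, 280.0])]
scene tray_block [(0.87, 2347, [265.0, 272.0])]
scene tray_pillow [(0.77, 1176, [377.0, 178.0])]
scene tray_spare [(0.68, 2343, [342.0, 230.0]), (0.49, 416, [142.0, 270.0])]
side pulley_centre [(0.97, 1029, [312.0, 309.0]), (0.62, 977, [387.0, 274.0])]
side block_centre [(0.71, 649, [165.0, 178.0]), (0.67, 517, [148.0, 157.0]), (0.59, 477, [195.0, 143.0]), (0.35, 2622, [343.0, 240.0])]
side pillow_centre [(0.94, 1238, [365.0, 362.0])]
side tray_pulley [(0.58, 5702, [373.0, 361.0])]
side tray_block [(0.78, 2722, [343.0, 240.0])]
side tray_pillow [(0.73, 1327, [208.0, 148.0])]
side tray_spare [(0.83, 2178, [285.0, 176.0])]
```

View pics/rect_scene.png

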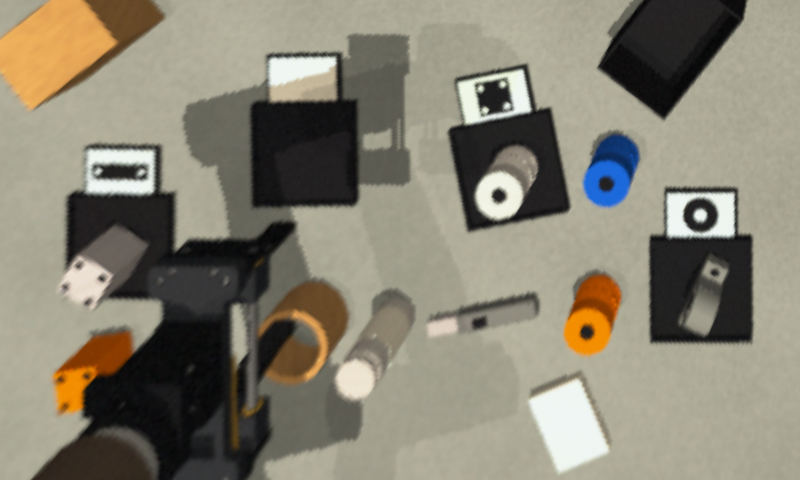

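View pics/rect_side.png

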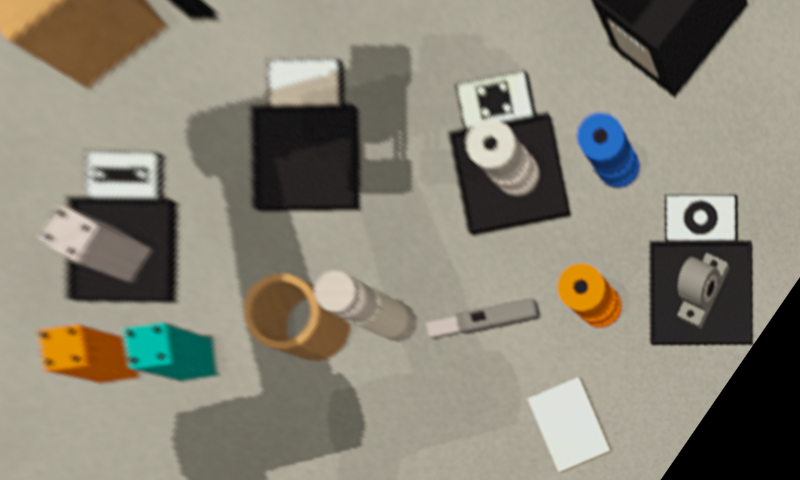

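```bash
python3 - <<'E'
from h import *
import pickle
for n,p in [('block',(0.49,0.345)),('pulley',(0.585,-0.14)),('pillow',(0.43,-0.377))]:
    tx=(p[0],p[1]+0.09,0.24); ori=[-90,0,90]
    try: env.goto(tx,ori)
    except env.Unreachable as e: print(n,'unreach',e); continue
    f=env.grab_frame('wrist'); cv2.imwrite(f'pics/w_{n}.png',f['image']); pickle.dump(f,open(f'w_{n}.pkl','wb'))
    if n!='block': continue
f=env.grab_frame('scene'); pickle.dump(f,open('scene1.pkl','wb')); cv2.imwrite('pics/scene1.png',f['image'])
s=env.read_state();print(s['clock'],s['position'],s['tool_rot'])
E
```

```text
6.7583 [ 0.43101994 -0.28621317  0.23991757] [-9.00090010e+01 -9.47258687e-04  9.01042965e+01]
```

```bash
python3 - <<'E'
import cv2,numpy as np
a=[cv2.imread(f'pics/w_{n}.png') for n in ['block','pulley','pillow']]+[cv2.imread('pics/scene1.png')]
o=np.vstack([np.hstack(a[:2]),np.hstack(a[2:])]); cv2.imwrite('pics/m1.png',cv2.resize(o,(800,600),interpolation=cv2.INTER_AREA))
E
```

```text
(no output)
```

View pics/m1.png

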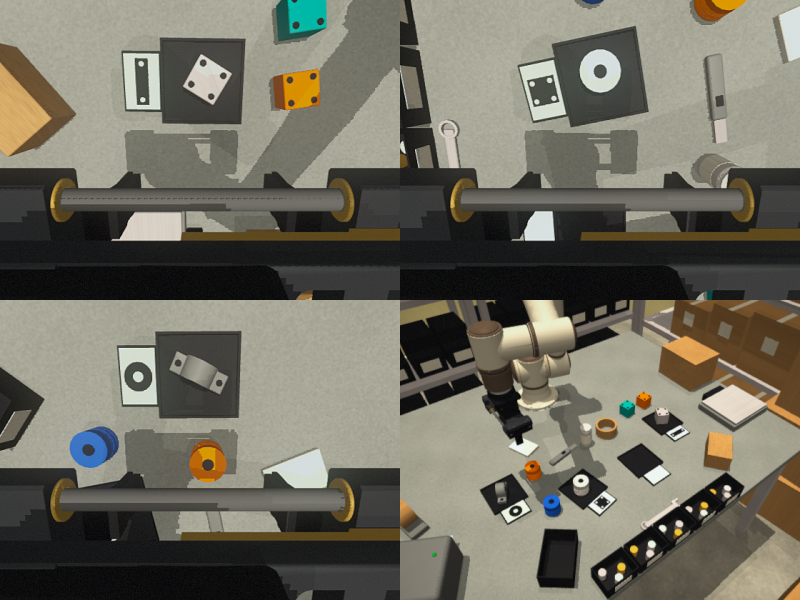

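```bash
cat >> h.py <<'E'
def tray(f,c,z=0.010,hw=0.13,thr=75,dbg=None):
    x0,x1,y0,y1=c[0]-hw,c[0]+hw,c[1]-hw,c[1]+hw
    o=rect(f,z,x0,x1,y0,y1); g=o.max(2)
    m=(g<thr).astype(np.uint8); 
    n,l,st,ce=cv2.connectedComponentsWithStats(cv2.morphologyEx(m,cv2.MORPH_OPEN,np.ones((15,15))))
    ln=l.copy(); cand=[i for i in range(1,n) if st[i,4]>3000]
    i=min(cand,key=lambda i:np.hypot(*(ce[i]-hw*S)))
    h=cv2.convexHull(np.argwhere(l==i)[:,::-1].astype(np.int32))
    r=cv2.minAreaRect(h); 
    if dbg: 
        cv2.drawContours(o,[cv2.boxPoints(r).astype(int)],-1,(0,0,255),1); cv2.imwrite(dbg,o)
    return rp2w(r[0],x1,y1)[0],r[1],r[2]
E
python3 - <<'E'
from h import *
import pickle
fs=pickle.load(open('fs.pkl','rb'));s1=pickle.load(open('scene1.pkl','rb'))
C={'block':(0.49,0.345),'pulley':(0.60,-0.14),'pillow':(0.43,-0.377),'spare':(0.605,0.12)}
for n,c in C.items():
    for nm,f in [('scene',s1),('side',fs['side'])]+([('wrist',pickle.load(open(f'w_{n}.pkl','rb')))] if n!='spare' else []):
        p,sz,a=tray(f,c,dbg=f'pics/t_{n}_{nm}.png'); print(n,nm,np.round(p,4),np.round(sz),round(a,1))
    if n!='spare': cv2.imwrite(f'pics/top_{n}.png',rect(f,0.056,c[0]-.08,c[0]+.08,c[1]-.08,c[1]+.08,s=2500))
a=[cv2.imread(f'pics/top_{n}.png') for n in ['block','pulley']]
b=[cv2.resize(cv2.imread(f'pics/t_{n}_wrist.png'),(266,266)) for n in ['block','pulley','pillow']]
cv2.imwrite('pics/m2.png',np.vstack([np.hstack(a),np.hstack(b+[np.zeros((266,2,3),np.uint8)])])[:,:800])
cv2.imwrite('pics/m3.png',np.hstack([cv2.imread('pics/top_pillow.png')]))
E
```

```text
block scene [0.4935 0.3495] [131. 133.] 90.0
block side [0.4882 0.3476] [132. 127.] 0.7
block wrist [0.4912 0.365 ] [109. 127.] 0.9
pulley scene [ 0.5874 -0.1355] [133. 132.] 78.9
pulley side [ 0.5831 -0.1367] [132. 129.] 78.8
pulley wrist [ 0.58   -0.0963] [128.  54.] 78.1
pillow scene [ 0.44  -0.376] [126. 132.] 0.0
pillow side [ 0.4345 -0.376 ] [129. 126.] 90.0
pillow wrist [ 0.4375 -0.374 ] [126. 127.] -0.0
spare scene [0.6089 0.1195] [131. 131.] 88.9
spare side [0.6038 0.118 ] [132. 136.] 88.4
```

View pics/m2.png

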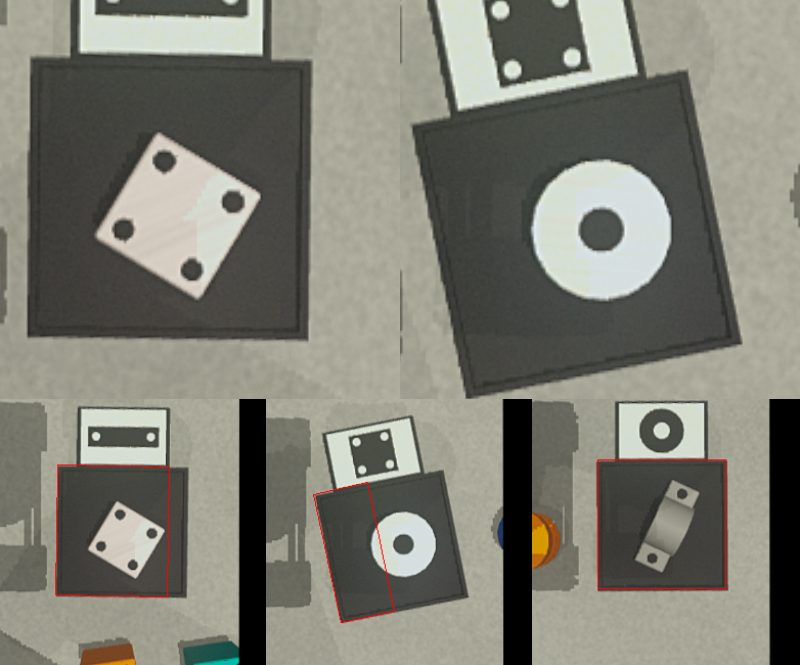

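View pics/m3.png

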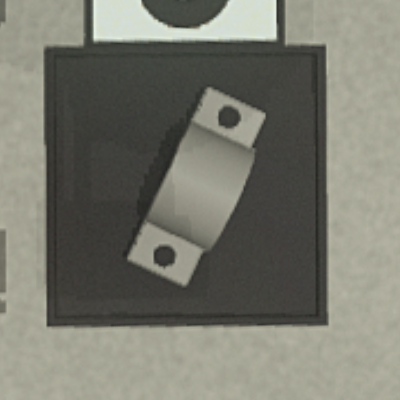

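Close crops confirm the choices: the pale pulley, the bare steel block and the grey pillow block stand in the block, bar and ring trays respectively. First move: pulley to spare.

```bash
cat >> h.py <<'E'
T={'pillow':(0.4909,0.3485),'block':(0.5853,-0.136),'pulley':(0.437,-0.3755),'spare':(0.6063,0.1188)}
ZG=0.014; ZT=0.17
def st(l):
    s=env.read_state(); print(l,round(s['clock'],1),np.round(s['position'],4),'open',round(s['opening']*87,1),'F',np.round(s['force'],1),flush=True)
def pick(p,yaw,op=1.0,force=45):
    o=[-90,0,yaw]
    env.goto((*p,ZT),o); env.gripper_to(op)
    print('touch',env.move_straight((*p,ZG),rate=0.12,force_limit=12)); st('down')
    env.gripper_to(0.0,force); st('grip')
    env.move_straight((*p,ZT),rate=0.12); st('lift')
def place(p,yaw,op=1.0):
    o=[-90,0,yaw]
    env.goto((*p,ZT),o)
    env.move_straight((*p,0.04),rate=0.15)
    print('touch',env.move_straight((*p,ZG+0.0005),rate=0.04,force_limit=8)); st('placed')
    env.gripper_to(op); env.dwell(0.2); st('open')
    env.move_straight((*p,ZT),rate=0.15)
def look(p,name,yaw=90):
    a=np.radians(yaw); env.goto((p[0]+.09*np.cos(a),p[1]+.09*np.sin(a),0.24),[-90,0,yaw]); f=env.grab_frame('wrist')
    cv2.imwrite(f'pics/{name}.png',f['image']); return f
E
python3 - <<'E'
from h import *
pick((0.588,-0.1404),90)
f=env.grab_frame('side'); cv2.imwrite('pics/s2.png',f['image'])
E
```

```text
touch False
down 9.3 [ 0.5886 -0.1404  0.0148] open 87.1 F [ 0.1 -0.7  0. ]
grip 10.0 [ 0.5881 -0.1404  0.0141] open 55.2 F [0.7 0.1 0.1]
lift 11.4 [ 0.5874 -0.1403  0.169 ] open 55.3 F [ 0.3 -0.4 -3.2]
```

View pics/s2.png

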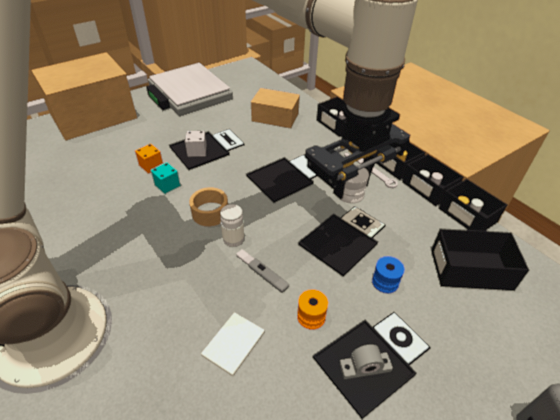

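The pulley is held (side ~355,190) and the block tray is empty. Next I place it in the spare tray.

```bash
python3 - <<'E'
from h import *
place(T['spare'],90)
import pickle
f=look(T['spare'],'w_sp'); 
c=T['spare']
p=rect(f,0.056,c[0]-.1,c[0]+.1,c[1]-.1,c[1]+.1,s=2000); cv2.imwrite('pics/w_sp_r.png',p)
print(tray(f,c)); st('')
E
```

```text
touch True
placed 14.2 [0.6056 0.1186 0.0141] open 55.0 F [-0.9 -0.6  4.9]
open 15.2 [0.6041 0.1181 0.0127] open 86.7 F [-0.3  0.1  0.1]
(array([0.60543916, 0.15828109]), (124.52965545654297, 58.11939239501953), 89.20427703857422)
 17.0 [0.6055 0.2085 0.2384] open 86.7 F [-0.3  0.2 -0.2]
```

View pics/w_sp_r.png

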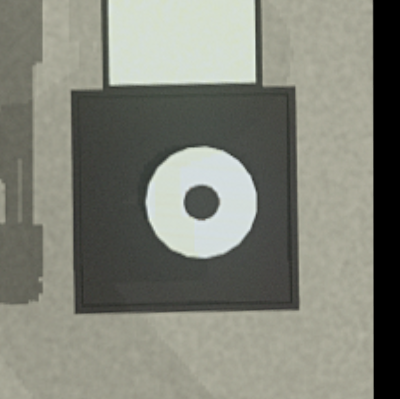

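The pulley stands upright in the middle of the spare tray, top at pixel (202,202). Next is the block, into the block tray.

```bash
python3 - <<'E'
from h import *
for y in (58.5,148.5): print(y,env.inverse_kinematics((0.4836,0.3534,0.17),[-90,0,y]),env.inverse_kinematics((*T['block'],0.17),[-90,0,y]))
pick((0.4836,0.3534),58.5)
place(T['block'],79)
c=T['block'];f=look(c,'w_b')
cv2.imwrite('pics/w_b_r.png',rect(f,0.056,c[0]-.1,c[0]+.1,c[1]-.1,c[1]+.1,s=2000)); st('')
E
```

```text
58.5 [ 5.16317067e+01  2.18787608e+01 -7.72219064e+00 -2.54444375e-14
 -6.03990486e+01 -8.31317067e+01] [  2.34158122  22.05667296  -7.44181796   0.         -60.50150908
 -33.84158122]
148.5 [ 51.63170666  21.87876078  -7.72219064   0.         -60.39904858
   6.86829334] [ 2.34158122e+00  2.20566730e+01 -7.44181796e+00  2.54444375e-14
 -6.05015091e+01  5.61584188e+01]
touch False
down 19.5 [0.484  0.3539 0.0148] open 87.1 F [0.2 0.5 0.1]
grip 20.2 [0.4836 0.3534 0.014 ] open 49.9 F [-0.7 -0.1  0.8]
lift 21.6 [0.4831 0.353  0.169 ] open 49.5 F [-0.2 -0.1 -4.1]
touch True
placed 25.1 [ 0.5846 -0.136   0.014 ] open 49.6 F [-0.8  0.4  4.7]
open 26.2 [ 0.5826 -0.1358  0.0124] open 86.6 F [-0.3 -0.1 -0.3]
 28.0 [ 0.5846 -0.0459  0.2387] open 87.1 F [0.2 0.2 0.4]
```

View pics/w_b_r.png

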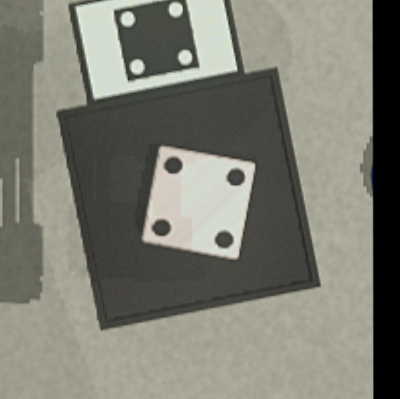

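The block is upright and centred at (199,203). Next is the pillow block.

```bash
python3 - <<'E'
from h import *
pick((0.4356,-0.378),155.1)
place(T['pillow'],90)
c=T['pillow'];f=look(c,'w_p')
cv2.imwrite('pics/w_p_r.png',rect(f,0.018,c[0]-.1,c[0]+.1,c[1]-.1,c[1]+.1,s=2000)); st('')
E
```

```text
touch False
down 31.2 [ 0.4361 -0.3783  0.0148] open 87.0 F [-0.4  0.1  0.7]
grip 32.2 [ 0.4356 -0.3781  0.014 ] open 29.8 F [ 0.7 -0.1  0.3]
lift 33.6 [ 0.4351 -0.3777  0.169 ] open 29.7 F [ 0.2  0.2 -4. ]
touch False
placed 38.0 [0.491  0.3486 0.0143] open 29.9 F [ 0.2 -0.1 -3.4]
open 39.4 [0.4909 0.3485 0.0145] open 86.8 F [-0.7 -0.6 -0.4]
 41.1 [0.4902 0.4377 0.2381] open 87.0 F [ 0.6  0.3 -0.5]
```

View pics/w_p_r.png

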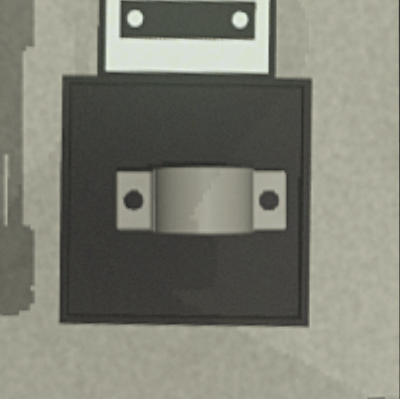

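The pillow stands upright, but in this image its foot centre (201,201) looks about 7 mm off the well's middle (185,200). I'll measure that against the wrist view.

```bash
python3 - <<'E'
from h import *
f=env.grab_frame('wrist')
for thr in (75,90): print(tray(f,(0.491,0.352),thr=thr,dbg=f'pics/tp{thr}.png'))
f=look(T['block'],'w_b2'); 
for thr in (75,90): print('blk',tray(f,T['block'],thr=thr,hw=.12,dbg=f'pics/tb{thr}.png'))
f=look(T['pulley'],'w_pu2'); print('pul',tray(f,T['pulley'],dbg='pics/tu.png'))
cv2.imwrite('pics/m5.png',np.hstack([cv2.resize(cv2.imread(f'pics/{n}.png'),(260,260)) for n in('tp75','tb75','tu')]))
E
```

```text
(array([0.49050002, 0.35650001]), (124.99998474121094, 124.99998474121094), 0.0)
(array([0.49141321, 0.35579622]), (126.89441680908203, 128.0509490966797), 0.6902771592140198)
blk (array([ 0.58725786, -0.1322159 ]), (127.87320709228516, 126.85525512695312), 78.79405212402344)
blk (array([ 0.58714616, -0.13223077]), (128.6521759033203, 127.08323669433594), 78.69007110595703)
pul (array([ 0.438, -0.374]), (126.0, 127.0), 90.0)
```

View pics/m5.png

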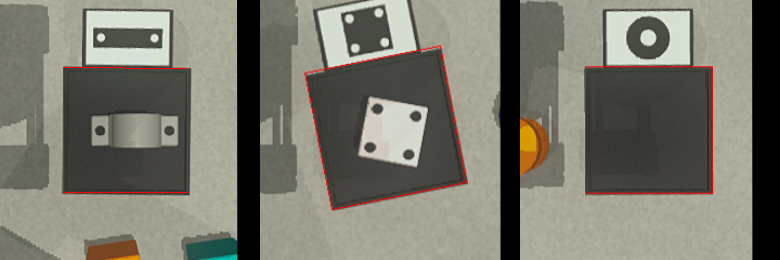

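The wrist view puts the pillow tray's middle at (0.491, 0.356), so the pillow is about 7.5 mm off. The pulley tray is at (0.438, -0.374). I'll place the pulley, then nudge the pillow.

```bash
python3 - <<'E'
from h import *
pick((0.6053,0.1180),90)
place((0.438,-0.3745),90)
c=T['pulley'];f=look(c,'w_f1')
a=rect(f,0.056,c[0]-.1,c[0]+.1,c[1]-.1,c[1]+.1,s=1900); st('')
pick((0.491,0.3485),90,op=0.8)
p=(0.491,0.356)
env.move_straight((*p,ZT)); place(p,90,op=0.8)
c=T['pillow'];f=look(c,'w_f2')
b=rect(f,0.018,c[0]-.1,c[0]+.1,c[1]-.1,c[1]+.1,s=1900); print(tray(f,p)); st('')
cv2.imwrite('pics/m6.png',np.hstack([a,b]))
env.goto((0.55,0.1,0.3),[-90,0,90]); cv2.imwrite('pics/sd9.png',env.grab_frame('side')['image'])
E
```

```text
touch False
down 47.5 [0.6059 0.1182 0.0148] open 86.9 F [-0.2 -0.1  0. ]
grip 48.1 [0.6054 0.118  0.0141] open 54.8 F [-0.3  0.9  0.2]
lift 49.5 [0.6047 0.1178 0.1689] open 55.0 F [-0.1  0.5 -2.7]
touch True
placed 53.1 [ 0.4373 -0.3741  0.0141] open 55.0 F [-1.8  0.7  4.7]
open 54.1 [ 0.436  -0.3733  0.0128] open 86.9 F [-0.5 -0.6 -0.4]
 55.9 [ 0.4366 -0.2852  0.2391] open 87.2 F [ 0.8  0.2 -0.2]
touch False
down 60.3 [0.4915 0.349  0.0148] open 69.2 F [-0.5  0.4  0.3]
grip 61.0 [0.491  0.3485 0.014 ] open 29.9 F [ 0.3 -0.2 -0.7]
lift 62.5 [0.4905 0.3481 0.169 ] open 29.4 F [ 0.6  0.1 -3.8]
touch False
placed 64.8 [0.4911 0.3561 0.0144] open 29.8 F [-0.7 -0.6 -4.5]
open 65.9 [0.491  0.356  0.0145] open 69.4 F [0.3 0.4 0.9]
(array([0.48600002, 0.37100002]), (95.99998474121094, 115.99998474121094), 0.0)
 67.7 [0.4901 0.4378 0.238 ] open 69.9 F [ 0.1 -0.9 -0.5]Traceback (most recent call last):
  File "<stdin>", line 11, in <module>
    return _nx.concatenate(arrs, 1, dtype=dtype, casting=casting)
           ~~~~~~~~~~~~~~~^^^^^^^^^^^^^^^^^^^^^^^^^^^^^^^^^^^^^^^
ValueError: all the input array dimensions except for the concatenation axis must match exactly, but along dimension 0, the array at index 0 has size 380 and the array at index 1 has size 379
```

```bash
python3 - <<'E'
from h import *
env.goto((0.55,0.1,0.3),[-90,0,90]); 
a=[cv2.imread('pics/w_f1.png'),cv2.imread('pics/w_f2.png'),env.grab_frame('side')['image'],env.grab_frame('scene')['image']]
o=np.vstack([np.hstack(a[:2]),np.hstack(a[2:])]); cv2.imwrite('pics/m6.png',cv2.resize(o,(800,600),interpolation=cv2.INTER_AREA));st('')
E
```

```text
69.1 [0.55   0.1011 0.2994] open 69.7 F [-0.9 -0.   0.2]
```

View pics/m6.png

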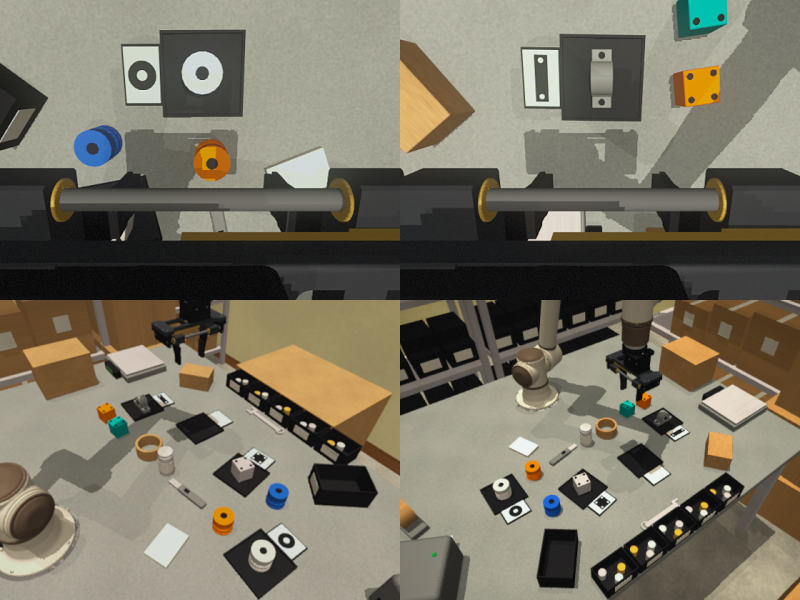

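All three parts stand upright and centred on their cards: pulley at (202,74), pillow at (602,77), block at (243,467). The spare tray is empty and the arm is clear, so I'm handing in.

```bash
python3 - <<'E'
from h import *
print(env.close_job()); st('end')
E
```

```text
the job is handed in; nothing more can be done
None
the job is handed in; nothing more can be done
```

The pulley, block and pillow block are each in their own tray. I handed the job in at about 69 s of the 136 s allowed. I parked the pulley in the spare tray, moved the block and then the pillow block to their own trays, and finally moved the pulley to its own.

**Last checks:** the final pictures show all three parts upright and let go. The spare tray is empty and the arm is clear. The block is about 3–4 mm from the middle of its tray. The pulley and pillow block look centred in the pictures.

**Disagreement:** the scene and side cameras put the middle of the pillow tray about 7 mm away from where the wrist camera did. I trusted the wrist camera and re-placed the pillow block. My automatic tray fit on the last wrist picture came out wrong: it gave a 96 x 116 mm outline, although the tray is square. I judged the pillow block's final position by eye from that picture instead. Its middle and the tray's middle both fall at column 602.

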